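Close up the telescopic pick-up magnet and put it in the tool tray

TASK

The telescopic pick-up magnet has been left pulled out on the bench: push it fully closed and lay it gently and flat in the white tool tray, then let go. The thin inner tube has to go fully home first, while the middle tube is still well out, so that it is not bent by being pushed through, and only then the middle tube fully home into the handle; the back of the bolted-down vise is there to press the capped end against (held by the middle tube first, then by the handle), but do not ram it. Leave the tray and the other things on the bench where they are.

Things in the scene. Friction and masses are not known exactly. Their poses are not given: they have to be found in the camera images.
- pickup: telescopic pick-up magnet lying on the bench, 0.2 kg, 152 mm long when closed up; its x axis runs from handle to magnet head, z up. Black ribbed square rubber handle 30 x 30 mm, 105 mm long, red end cap 8 mm behind it, steel ferrule 25 mm thick before it, ending at x = 58.5 mm. Origin: underside of the handle at mid-length, 15 mm below the tubes' axis
- middle_tube (a joint): how far the middle tube stands out of the handle, m: 0 = fully home (collar against the ferrule), 0.07 = fully out. Slides stiffly, needs about 5 N along the axis, stays where it is left, hard stop at 0
- inner_tube (a joint): how far the inner tube stands out of the middle tube, m: 0 = fully home (head against the collar), 0.07 = fully out. Slides more stiffly than the middle tube, needs about 9 N, so when the magnet is held by the handle and pressed on its head the middle tube goes in first; stays where it is left, hard stop at 0
- handle_mid (a point): point on the axis of the magnet at the middle of the handle, 15 mm from its underside; x towards the head
- collar (a point): centre of the yellow collar (24 mm in diameter, 14 mm long) on the end of the steel middle tube (16 mm in diameter), on the axis, at x = 65.5 mm + middle_tube from the magnet's origin. The bare middle tube lies between the ferrule and the back of the collar
- head_front (a point): centre of the flat front of the red cap on the magnet head (dark steel and red, 30 mm in diameter, 20 mm long) at the end of the thin steel inner tube (9 mm in diameter), on the axis, at x = 92.5 mm + middle_tube + inner_tube from the magnet's origin
- vise: a low blue-green cast machine vise, bolted to the bench, 185 mm long, 112 mm wide at its lugs, 62 mm high. Origin: on the bench under the middle of the back face of its fixed jaw; x points into the vise, away from the robot. The back face is plain and upright, 90 mm wide (y -45 to 45 mm), from the bench to the top
- vise_back (a point): point of that back face 15 mm above the bench, in the middle of its width; x points into the vise, normal to the face
- tray: open white plastic tool tray, 262 x 172 mm at the rim, 65 mm high, loose, 0.7 kg, long side along its x axis. Origin: centre of its underside. Inner floor 187 x 120 mm, 4 mm above the bench; a marker pen lies on it along the +y long wall, at about y = 37 mm
- tray_floor (a point): centre of the tray's inner floor. Between the tray's far end and the vise a fixed timber shelf post stands on the bench, x 0.69 to 0.74 m, y -0.065 to 0.005 m from the robot's base, taller than the arm works: carry the magnet round it on the robot's side
- marker_pen: white marker with black cap, 135 mm long, 17 mm thick, in the tray along its +y side (may be pushed about in the tray)
- tape_rule: yellow tape measure, 36 x 76 x 70 mm, origin at its underside; bystander
- jar: clear jar of screws with a red lid, 66 mm in diameter, 84 mm high, origin at its underside; bystander
- spanner: small steel open-ended spanner lying between tray and vise, 29 x 174 x 9 mm, origin at its underside; bystander

How it is judged:
By the outcome, as a careful person would: the job done as asked, in the order asked, and still so for the second after the job is handed in, with the robot touching nothing.
It also fails if it takes over 64 s, if anything falls off the work surface, if the arm or the gripper's body presses on something with over 40 N, if the wrist force passes 120 N, or if a joint passes its speed limit or range.

ROBOT

A 6-joint arm with a two-finger parallel gripper is mounted at the origin on the work surface; the furniture and walls round the work are solid. World frame = base frame: x ahead of the robot, y to its left, z up, the work surface at z = 0. Lengths are in m, angles in rad, forces in N, time in s.
With the tool pointing down it reaches from about 0.3 to 0.875 m from the base axis. Payload 6.4 kg.
Tool frame: the origin (TCP) lies midway between the tips of the shut fingers; the grasp point (between the pads) lies 19 mm behind it (grasp_offset is the distance from the TCP to the grasp point, in m); z points along the fingers, y is the line along which they close (so a half turn about z gives the same grasp; the last joint's range is limited). The gripper opens to 85 mm and grips with 20 to 120 N. Pads are 22 mm wide; open, the fingers measure 114 mm over their backs; the gripper's body (76 mm by 85 mm) begins 54 mm behind the grasp point. The pads swing forward as they close: fully open they stand 13 mm farther back than shut.
Start: joints at [0.898, 0.181, 1.607, -0, 1.354, -0.206], TCP at [0.259, 0.514, 0.231] pointing down, gripper open.
Joint ranges: [-2.99, 2.99], [-0.89, 2.07], [0.3, 2.58], [-1.14, 4.28], [0, 2.63], [-3.12, 3.12]. Speed limits (rad/s): [2.57, 2.57, 3.01, 3.14, 3.14, 3.14].

INTERFACE

Orientations are given as a unit quaternion [w, x, y, z].
In Python, from bench import * gives the robot as it stands. The module is installed in compiled form; this text tells all that it offers.
- The arm moves only by the tool servo_tool, never from a script. Its argument "commands" is text: rows parted by semicolons, each of 7 numbers parted by spaces: the turn, a rotation vector about the tool's x, y, z in rad, then the shift along the tool's x, y, z in mm, then the opening, from 0 (shut) to 1 (fully open). In form: wx wy wz dx dy dz claw; .... A call has 1 to 5 rows; each row shifts and turns the commanded pose from where the row before left it, along the tool's axes as they then stand; what a row does not reach is not made up. A row lasts 1/8 s, in which the tool goes at most 62.5 mm and 10.7 degrees, less where a joint would pass 70% of its speed; a pose out of reach is approached as far as the arm can. A call with a gripper value outside its range is refused whole. The fingers move at their own pace and stop on an object; the grip force is fixed at half the most. Time passes only in rows, so rows that do not move let the fingers close. It gives the time, the measured TCP pose, the force, the opening and the grip force at its end, in the units of the state.
- get_obs(): the state, without advancing time (a new reading comes with each control period).
- camera(name): name is "scene" or "top" or "wrist"; returns the picture (384x512x3 uint8, blue, green, red); there is no depth.
- calibration(name): a dict with "fx", "fy", "cx", "cy" (pixels), "R" (3x3) and "t" (3): a world point X has camera coordinates R X + t. Camera axes: x right, y down, z forward; pixel columns grow to the right and rows downward; lengths in m; the calibration is good to about 2 mm. A picture is of the moment at which its call begins: read the wrist's pose just before it. calibration takes no time and is no camera call; for the wrist camera it gives the pose at the moment of the call.
- hand_in(): hands the job in; it is judged then, once.
The state is a dict: "time_s": time; "q": joint angles; "dq": joint speeds; "joint_efforts": joint torques, N m; "eef_pos": TCP position; "eef_rot": TCP orientation; "wrist_force": force on the tool from outside, world axes, zero at the start; "torque": the same for the moment, N m; "opening": opening from 0.0 (shut) to 1.0 (fully open); "grasp_force": force on a finger pad.
Only numpy, scipy, OpenCV 4.12 (cv2) and the standard library are available. Lean on these libraries where they do the work, as an engineer would, in place of code of your own. Each camera call takes 0.05 s, during which the arm holds its last target. There are 200 camera calls.

## Working session

There is one attempt and no reset: what is moved stays moved. The work goes in short steps, Python scripts to look and compute and a tool call to move; the robot and the scene stay as the last step left them, time stands still between calls to the robot, and variables do not carry over. Pictures are saved under pics/ and viewed, at most 10 in all, crops included, and the job is handed in when it is done.

Besides the shell and the picture viewer there is one more tool, called after "Request:" in YAML: its name, and indented under it one key for each argument. servo_tool: Moves the arm, as the interface text tells. Its arguments: {"type":"object","properties":{"commands":{"type":"string"}},"required":["commands"]}

```bash
mkdir -p pics; python3 - <<'E'
from bench import *
import cv2,numpy as np
for n in("top","scene"):
    im=camera(n); cv2.imwrite(f"pics/{n}0.png",cv2.resize(im,(800,600)))
    cv2.imwrite(f"{n}0raw.png",im)
    c=calibration(n); print(n,{k:np.round(v,4).tolist() for k,v in c.items()})
o=get_obs();print(o)
E
```

```text
top {'fx': 469.7064, 'fy': 469.7064, 'cx': 255.3045, 'cy': 191.7387, 'R': [[0.0061, -0.9999, 0.0117], [-0.9932, -0.0074, -0.1163], [0.1163, -0.011, -0.9932]], 't': [0.054, 0.6099, 1.1553]}
scene {'fx': 391.6363, 'fy': 391.6363, 'cx': 261.8086, 'cy': 190.5003, 'R': [[0.709, -0.705, -0.0163], [-0.4197, -0.4033, -0.8131], [0.5666, 0.5834, -0.5819]], 't': [-0.398, 0.3183, 0.5744]}
{'time_s': 0.1, 'q': array([ 8.97745051e-01,  1.81480808e-01,  1.60789345e+00, -1.05457280e-05,
        1.35383520e+00, -2.06319104e-01]), 'dq': array([-0.00048952, -0.00116837, -0.0024552 , -0.0018931 ,  0.00042423,
        0.00132213]), 'joint_efforts': array([-3.58409770e-04, -4.45873260e+01, -3.52243853e+01, -3.26467734e-04,
        4.03497615e-03, -3.08663346e-05]), 'eef_pos': array([0.2584106 , 0.51310061, 0.23047339]), 'eef_rot': array([-3.39442358e-04,  2.31252487e-01,  9.72893434e-01, -7.33704871e-04]), 'wrist_force': array([-0.54628288,  0.74865941,  0.25624589]), 'torque': array([ 0.00948915,  0.00813487, -0.00615706]), 'grasp_force': 0.0, 'opening': 1.0026990748923563}
```

View pics/top0.png

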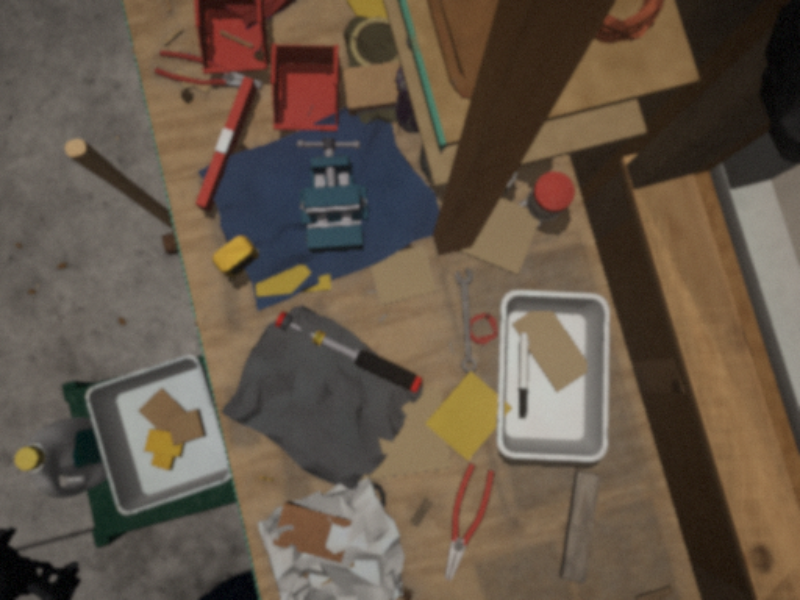

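View pics/scene0.png

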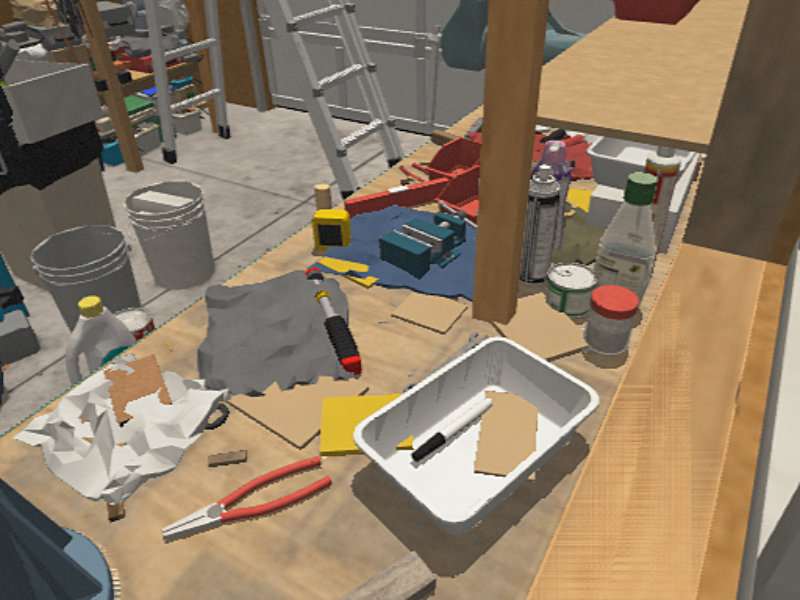

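The top view shows the magnet with its cap at about (418,384), handle from (412,381) to (360,358), collar at (319,338) and head at (280,319). The upper edge of the vise back runs (306,250)–(362,248), and the tray is centred near (554,376) with the pen at its left. Next I project these into world coordinates.

```bash
cat > h.py <<'E'
from bench import *
import cv2,numpy as np
from scipy.spatial.transform import Rotation as Ro
def px(c,u,v,z):
    R=np.array(c["R"]);t=np.array(c["t"]);C=-R.T@t
    d=R.T@np.array([(u-c["cx"])/c["fx"],(v-c["cy"])/c["fy"],1]);return C+d*(z-C[2])/d[2]
def proj(c,X):
    p=np.array(c["R"])@np.array(X)+np.array(c["t"]);return p[0]/p[2]*c["fx"]+c["cx"],p[1]/p[2]*c["fy"]+c["cy"]
E
python3 - <<'E'
from h import *
c=calibration("top")
P={"cap":(418,384,.015),"handle_back":(413,381,.015),"handle_front":(360,356,.015),"collar":(319,338,.015),"headfront":(277,318,.015),"vL":(307,250,.062),"vR":(362,248,.062),"trayTL":(501,293,.065),"trayTR":(608,293,.065),"trayBL":(500,460,.065),"trayBR":(606,460,.065),"penTop":(523,333,.012),"penBot":(523,415,.012),"spannerT":(465,270,.005),"spannerB":(469,370,.005),"tape":(234,253,.07)}
for k,(u,v,z) in P.items(): print(k,np.round(px(c,u/1.5625,v/1.5625,z),4))
im=cv2.imread("top0raw.png")[130:290,140:320]
cv2.imwrite("pics/topcrop.png",cv2.resize(im,None,fx=4.4,fy=3.7*1.0,interpolation=cv2.INTER_CUBIC) if 0 else cv2.resize(im,(675,600),interpolation=cv2.INTER_CUBIC))
E
```

```text
cap [0.4737 0.026  0.015 ]
handle_back [0.4785 0.0342 0.015 ]
handle_front [0.5186 0.121  0.015 ]
collar [0.5476 0.1885 0.015 ]
headfront [0.58   0.2579 0.015 ]
vL [0.685  0.2056 0.062 ]
vR [0.6889 0.118  0.062 ]
trayTL [ 0.6178 -0.1033  0.065 ]
trayTR [ 0.619  -0.2736  0.065 ]
trayBL [ 0.3578 -0.0991  0.065 ]
trayBR [ 0.3586 -0.2634  0.065 ]
penTop [ 0.5583 -0.147   0.012 ]
penBot [ 0.4247 -0.1452  0.012 ]
spannerT [ 0.6637 -0.0524  0.005 ]
spannerB [ 0.4972 -0.0583  0.005 ]
tape [0.6777 0.3199 0.07  ]
```

View pics/topcrop.png

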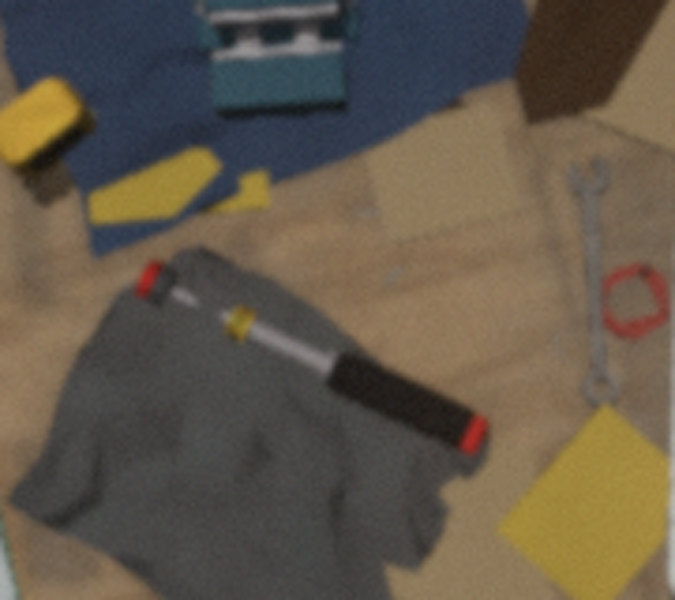

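The crop agrees: handle yaw ≈ 65°, both tubes about 50 mm out (the lengths fit), and the vise back at x ≈ 0.69 with yaw ≈ 2.5°. Moving above the middle tube now.

Request:
servo_tool:
  commands: "0 0 0 -51 -24 0 1;0 0 0 -51 -24 0 1;0 0 0 -51 -24 0 1;0 0 0 -51 -24 0 1;0 0 0 -51 -24 0 1"

```text
time_s: 0.72
eef_pos: [0.4331, 0.29, 0.231]
eef_rot: [-0.0, 0.231, 0.973, -0.0]
wrist_force: [1.2, -0.1, 0.2]
opening: 1.002
grasp_force: 0.0
```

Request:
servo_tool:
  commands: "0 0 0 -51 -24 10 1;0 0 0 -51 -24 10 1;0 0 0 -49 -25 10 1;0 0 0.17 0 0 0 1;0 0 0.17 0 0 0 1"

```text
time_s: 1.35
eef_pos: [0.5344, 0.1574, 0.2004]
eef_rot: [-0.001, 0.396, 0.918, -0.0]
wrist_force: [-0.3, -0.1, 0.1]
opening: 0.999
grasp_force: 0.0
```

Request:
servo_tool:
  commands: "0 0 0.17 0 0 0 1;0 0 0.17 0 0 0 1;0 0 0.17 0 0 0 1;0 0 0.17 0 0 0 1;0 0 0.17 0 0 0 1"

```text
time_s: 1.98
eef_pos: [0.5341, 0.1584, 0.2008]
eef_rot: [-0.0, 0.739, 0.674, -0.0]
wrist_force: [-1.1, -0.2, -0.1]
opening: 1.004
grasp_force: 0.0
```

Request:
servo_tool:
  commands: "0 0 0.17 0 0 0 1;0 0 0.17 0 0 0 1;0 0 0 0 0 0 1"

```text
time_s: 2.35
eef_pos: [0.5342, 0.1584, 0.2009]
eef_rot: [-0.0, 0.84, 0.542, -0.0]
wrist_force: [0.5, -0.5, 0.0]
opening: 0.998
grasp_force: 0.0
```

```bash
python3 - <<'E'
from h import *
o=get_obs();c=calibration("wrist");im=camera("wrist")
cv2.imwrite("w1.png",im);cv2.imwrite("pics/w1.png",cv2.resize(im,(800,600)))
np.save("w1.npy",np.array([c],dtype=object))
print(o["time_s"],o["eef_pos"].round(4),Ro.from_quat(np.roll(o["eef_rot"],-1)).as_matrix().round(3).tolist())
E
```

```text
2.35 [0.5342 0.1584 0.2009] [[0.412, 0.911, -0.001], [0.911, -0.412, -0.0], [-0.0, -0.001, -1.0]]
```

View pics/w1.png

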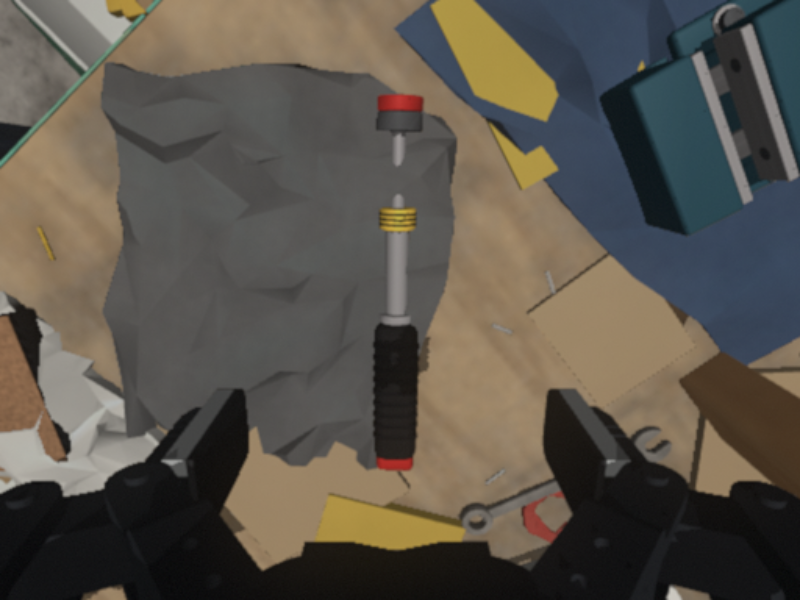

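The wrist view shows the magnet upright in the image: head front (400,95), collar (398,219) with its back at y=231, ferrule front y=318, cap end (396,469). The vise is at top right, with its back face as a dark strip near (602–690, 98–235).

```bash
python3 - <<'E'
from h import *
c=np.load("w1.npy",allow_pickle=True)[0]
s=1.5625
for k,(u,v,z) in {"head":(400,96,.015),"collar":(398,219,.015),"collback_top":(398,231,.027),"ferr":(397,318,.0275),"handlemidtop":(396,400,.03),"cap":(396,469,.02)}.items(): print(k,px(c,u/s,v/s,z).round(4))
im=cv2.imread("w1.png")[30:165,370:512]
cv2.imwrite("pics/vise.png",cv2.resize(im,(568,540),interpolation=cv2.INTER_CUBIC))
E
```

```text
head [0.58   0.2539 0.015 ]
collar [0.5485 0.1868 0.015 ]
collback_top [0.5459 0.1814 0.027 ]
ferr [0.5218 0.1293 0.0275]
handlemidtop [0.497  0.0761 0.03  ]
cap [0.4715 0.0197 0.02  ]
```

View pics/vise.png

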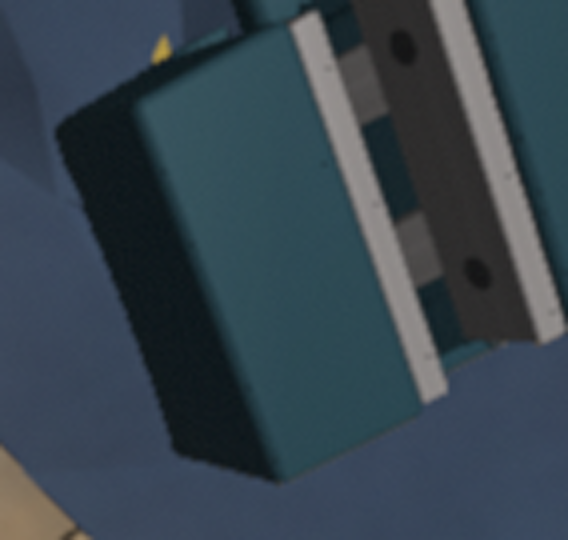

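Request:
servo_tool:
  commands: "0 0 0 -3 1 50 0.8;0 0 0 0 0 50 0.8;0 0 0 0 0 50 0.8;0 0 0 0 0 30 0.8;0 0 0 0 0 17 0.8"

```text
time_s: 3.02
eef_pos: [0.5329, 0.1552, 0.0024]
eef_rot: [-0.001, 0.84, 0.543, -0.001]
wrist_force: [-0.5, 0.4, 0.0]
opening: 0.803
grasp_force: 0.0
```

Request:
servo_tool:
  commands: "0 0 0 0 0 0 0;0 0 0 0 0 0 0;0 0 0 0 0 0 0;0 0 0 0 0 0 0;0 0 0 0 0 0 0"

```text
time_s: 3.65
eef_pos: [0.5354, 0.1555, 0.0061]
eef_rot: [0.001, 0.841, 0.542, 0.001]
wrist_force: [-0.6, -0.3, 5.9]
opening: 0.162
grasp_force: 58.5
```

```bash
python3 - <<'E'
from h import *
c=np.load("w1.npy",allow_pickle=True)[0]
f=lambda u,v,z:px(c,u/4+370,v/4+30,z)
A=[f(58,130,0),f(175,450,0)];B=[f(136,98,.062),f(283,482,.062)]
for a,b in (A,B): print(a.round(4),b.round(4),"len",np.linalg.norm(b-a).round(4),"nyaw",np.degrees(np.arctan2(*(a-b)[[1,0]]))-90,"mid",((a+b)/2).round(4))
E
```

```text
[0.6964 0.2019 0.    ] [0.7005 0.1133 0.    ] len 0.0886 nyaw 2.6524355941512567 mid [0.6985 0.1576 0.    ]
[0.6887 0.2052 0.062 ] [0.6954 0.1169 0.062 ] len 0.0886 nyaw 4.372676304424147 mid [0.692  0.1611 0.062 ]
```

Request:
servo_tool:
  commands: "0 0 0 0 0 -8 0;0 0 0 0 0 -12 0;0 0 0.137 0 0 -5 0;0 0 0.137 0 0 0 0;0 0 0.137 0 0 0 0"

```text
time_s: 4.28
eef_pos: [0.5344, 0.1553, 0.0302]
eef_rot: [0.0, 0.934, 0.357, 0.0]
wrist_force: [-0.3, -0.6, -1.9]
opening: 0.159
grasp_force: 58.4
```

Request:
servo_tool:
  commands: "0 0 0.137 0 0 0 0;0 0 0.137 0 0 0 0;0 0 0.137 0 0 0 0;0 0 0.137 0 0 0 0;0 0 0.137 0 0 0 0"

```text
time_s: 4.9
eef_pos: [0.5344, 0.1553, 0.0301]
eef_rot: [0.0, 1.0, 0.022, 0.0]
wrist_force: [0.5, -0.3, -1.6]
opening: 0.16
grasp_force: 58.5
```

Request:
servo_tool:
  commands: "0 0 0 12 0 0 0;0 0 0 12 0 0 0;0 0 0 0 0 0 0"

```text
time_s: 5.28
eef_pos: [0.5599, 0.1564, 0.0298]
eef_rot: [-0.0, 1.0, 0.025, 0.001]
wrist_force: [-1.4, -0.8, -1.5]
opening: 0.161
grasp_force: 58.5
```

```bash
python3 - <<'E'
from h import *
o=get_obs();c=calibration("wrist");im=camera("wrist")
cv2.imwrite("w2.png",im);cv2.imwrite("pics/w2.png",cv2.resize(im,(800,600)))
np.save("w2.npy",np.array([c],dtype=object))
print(o["time_s"],o["eef_pos"].round(4),Ro.from_quat(np.roll(o["eef_rot"],-1)).as_matrix().round(3).tolist())
for p in [(.695,.159,.015),(.692,.1611,.062),(.6985,.1576,0)]: print(np.multiply(proj(c,p),1.5625))
E
```

```text
5.275 [0.5599 0.1564 0.0298] [[0.999, 0.05, 0.002], [0.05, -0.999, 0.0], [0.002, 0.0, -1.0]]
[410.78340662 -94.1211372 ]
[ 405.5116439  -201.12617894]
[414.817546   -83.60851903]
```

View pics/w2.png

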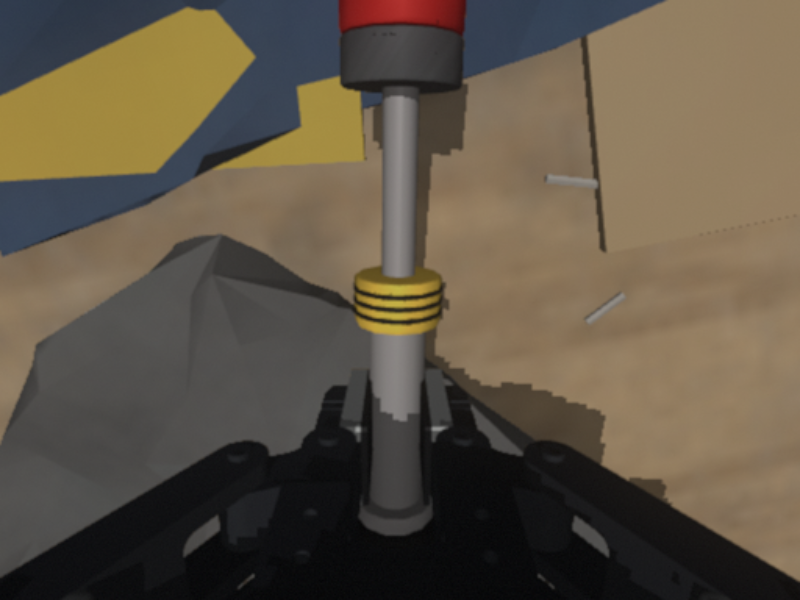

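Request:
servo_tool:
  commands: "0 0 0 0 0 9 0;0 0 0 0 0 9 0;0 0 0 6 0 0 0;0 0 0 5 0 0 0;0 0 0 2 0 0 0"

```text
time_s: 5.95
eef_pos: [0.572, 0.1571, 0.0117]
eef_rot: [-0.0, 1.0, 0.024, 0.001]
wrist_force: [0.8, 0.9, -2.5]
opening: 0.157
grasp_force: 58.5
```

Request:
servo_tool:
  commands: "0 0 0 3 0 0 0;0 0 0 3 0 0 0;0 0 0 3 0 0 0;0 0 0 2 0 0 0;0 0 0 2 0 0 0"

```text
time_s: 6.58
eef_pos: [0.5826, 0.1576, 0.0107]
eef_rot: [0.0, 1.0, 0.024, -0.002]
wrist_force: [-6.6, -1.0, -1.6]
opening: 0.164
grasp_force: 58.7
```

Request:
servo_tool:
  commands: "0 0 0 2 0 0 0;0 0 0 2 0 0 0;0 0 0 2 0 0 0;0 0 0 2 0 0 0;0 0 0 2 0 0 0"

```text
time_s: 7.2
eef_pos: [0.5906, 0.1579, 0.0098]
eef_rot: [0.0, 1.0, 0.025, -0.004]
wrist_force: [-8.4, -2.7, 0.8]
opening: 0.156
grasp_force: 58.8
```

Request:
servo_tool:
  commands: "0 0 0 3 0 -1 0;0 0 0 3 0 -1 0;0 0 0 3 0 0 0;0 0 0 3 0 0 0;0 0 0 3 0 0 0"

```text
time_s: 7.82
eef_pos: [0.6052, 0.1585, 0.0114]
eef_rot: [0.0, 1.0, 0.025, -0.004]
wrist_force: [-10.0, -1.9, -0.6]
opening: 0.16
grasp_force: 58.7
```

Request:
servo_tool:
  commands: "0 0 0 3 0 0 0;0 0 0 3 0 0 0;0 0 0 3 0 0 0;0 0 0 3 0 0 0;0 0 0 2 0 0 0"

```text
time_s: 8.45
eef_pos: [0.6194, 0.1591, 0.0114]
eef_rot: [0.001, 1.0, 0.024, -0.004]
wrist_force: [-9.0, -1.7, 0.2]
opening: 0.161
grasp_force: 58.7
```

Request:
servo_tool:
  commands: "0 0 0 2 0 0 0;0 0 0 2 0 0 0;0 0 0 1 0 0 0;0 0 0 1 0 0 0;0 0 0 1 0 0 0"

```text
time_s: 9.07
eef_pos: [0.6263, 0.1594, 0.0114]
eef_rot: [0.001, 1.0, 0.025, -0.004]
wrist_force: [-8.9, -3.0, -0.1]
opening: 0.162
grasp_force: 58.7
```

Request:
servo_tool:
  commands: "0 0 0 1 0 0 0;0 0 0 1 0 0 0;0 0 0 1 0 0 0;0 0 0 1 0 0 0;0 0 0 1 0 0 0"

```text
time_s: 9.7
eef_pos: [0.6292, 0.1595, 0.0107]
eef_rot: [0.001, 1.0, 0.025, -0.007]
wrist_force: [-15.1, -3.7, 2.6]
opening: 0.163
grasp_force: 59.0
```

Request:
servo_tool:
  commands: "0 0 0 1 0 0 0;0 0 0 1 0 0 0;0 0 0 1 0 0 0;0 0 0 1 0 0 0;0 0 0 0 0 0 0"

```text
time_s: 10.32
eef_pos: [0.6293, 0.1595, 0.0095]
eef_rot: [0.001, 1.0, 0.025, -0.011]
wrist_force: [-26.4, -5.7, 6.8]
opening: 0.162
grasp_force: 59.5
```

Request:
servo_tool:
  commands: "0 0 0 -4 0 0 0;0 0 0 -4 0 0 0;0 0 0 -6 0 0 0;0 0 0 -3 0 0 0;0 0 0 0 0 0 0"

```text
time_s: 10.95
eef_pos: [0.6222, 0.1597, 0.0135]
eef_rot: [-0.0, 1.0, 0.024, 0.0]
wrist_force: [0.5, -0.4, -2.1]
opening: 0.16
grasp_force: 58.6
```

```bash
python3 - <<'E'
from h import *
o=get_obs();c=calibration("wrist");im=camera("wrist")
cv2.imwrite("w3.png",im);cv2.imwrite("pics/w3.png",im)
print(o["time_s"],o["eef_pos"].round(4),o["wrist_force"].round(1),Ro.from_quat(np.roll(o["eef_rot"],-1)).as_matrix().round(3).tolist())
E
```

```text
10.95 [0.6222 0.1597 0.0135] [ 0.5 -0.4 -2.1] [[0.999, 0.049, 0.001], [0.049, -0.999, 0.0], [0.001, -0.0, -1.0]]
```

View pics/w3.png

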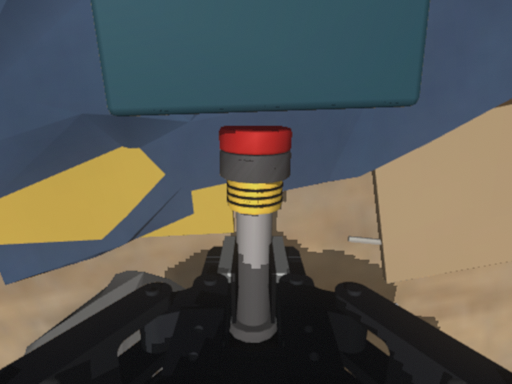

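The inner tube is home: the head sits against the yellow collar at (255,190), and the middle tube is still well out. Next I lower, release and regrasp on the handle.

Request:
servo_tool:
  commands: "0 0 -0.03 0 0 3 0;0 0 0 0 0 4 0;0 0 0 0 0 0 0.8;0 0 0 0 0 0 0.8;0 0 0 0 0 0 0.8"

```text
time_s: 11.62
eef_pos: [0.6222, 0.1596, 0.0065]
eef_rot: [-0.0, 0.999, 0.039, 0.0]
wrist_force: [0.2, -0.3, 0.4]
opening: 0.791
grasp_force: 0.0
```

Request:
servo_tool:
  commands: "0 0 0 0 0 0 0.8;0 0 0 -20 0 0 0.8;0 0 0 -30 0 0 0.8;0 0 0 -30 0 0 0.8;0 0 0 -6 0 0 0.8"

```text
time_s: 12.25
eef_pos: [0.5344, 0.1529, 0.006]
eef_rot: [0.0, 0.999, 0.04, -0.001]
wrist_force: [0.7, 0.4, 0.4]
opening: 0.802
grasp_force: 0.0
```

Request:
servo_tool:
  commands: "0 0 0 0 0 0 0;0 0 0 0 0 0 0;0 0 0 0 0 0 0;0 0 0 0 0 0 0;0 0 0 0 0 0 0"

```text
time_s: 12.88
eef_pos: [0.5379, 0.1528, 0.007]
eef_rot: [-0.0, 0.999, 0.039, 0.001]
wrist_force: [4.0, 0.5, 4.2]
opening: 0.341
grasp_force: 60.3
```

Request:
servo_tool:
  commands: "0 0 0 0 0 -4 0;0 0 0 0 0 -1 0;0 0 0 2 0 0 0;0 0 0 2 0 0 0;0 0 0 2 0 0 0"

```text
time_s: 13.5
eef_pos: [0.5423, 0.1533, 0.0111]
eef_rot: [0.0, 0.999, 0.039, -0.0]
wrist_force: [0.3, -0.1, -1.5]
opening: 0.341
grasp_force: 59.5
```

Request:
servo_tool:
  commands: "0 0 0 2 0 0 0;0 0 0 2 0 0 0;0 0 0 2 0 0 0;0 0 0 3 0 0 0;0 0 0 3 0 0 0"

```text
time_s: 14.12
eef_pos: [0.5529, 0.1541, 0.0107]
eef_rot: [0.0, 0.999, 0.039, -0.002]
wrist_force: [-5.6, -1.1, -0.3]
opening: 0.341
grasp_force: 59.7
```

Request:
servo_tool:
  commands: "0 0 0 3 0 0 0;0 0 0 3 0 0 0;0 0 0 3 0 0 0;0 0 0 3 0 0 0;0 0 0 3 0 0 0"

```text
time_s: 14.75
eef_pos: [0.5678, 0.1553, 0.0107]
eef_rot: [0.0, 0.999, 0.039, -0.002]
wrist_force: [-6.6, -1.8, -0.4]
opening: 0.34
grasp_force: 59.7
```

Request:
servo_tool:
  commands: "0 0 0 3 0 0 0;0 0 0 3 0 0 0;0 0 0 3 0 0 0;0 0 0 3 0 0 0;0 0 0 2 0 0 0"

```text
time_s: 15.38
eef_pos: [0.5818, 0.1564, 0.0107]
eef_rot: [0.0, 0.999, 0.039, -0.002]
wrist_force: [-5.9, -1.1, -0.7]
opening: 0.338
grasp_force: 59.7
```

Request:
servo_tool:
  commands: "0 0 0 3 0 0 0;0 0 0 3 0 0 0;0 0 0 2 0 0 0;0 0 0 2 0 0 0;0 0 0 1 0 0 0"

```text
time_s: 16.0
eef_pos: [0.5929, 0.1572, 0.0107]
eef_rot: [0.0, 0.999, 0.039, -0.001]
wrist_force: [-5.0, -0.7, -0.2]
opening: 0.342
grasp_force: 59.7
```

Request:
servo_tool:
  commands: "0 0 0 1 0 0 0;0 0 0 1 0 0 0;0 0 0 1 0 0 0;0 0 0 1 0 0 0;0 0 0 1 0 0 0"

```text
time_s: 16.62
eef_pos: [0.5978, 0.1576, 0.0107]
eef_rot: [0.0, 0.999, 0.039, -0.001]
wrist_force: [-4.6, -1.0, -0.1]
opening: 0.335
grasp_force: 59.7
```

Request:
servo_tool:
  commands: "0 0 0 1 0 0 0;0 0 0 1 0 0 0;0 0 0 1 0 0 0;0 0 0 1 0 0 0;0 0 0 0 0 0 0"

```text
time_s: 17.25
eef_pos: [0.6011, 0.1579, 0.0105]
eef_rot: [0.0, 0.999, 0.039, -0.002]
wrist_force: [-7.0, -1.9, 1.8]
opening: 0.335
grasp_force: 59.8
```

Force is beginning to rise, so I'm pressing a little further.

Request:
servo_tool:
  commands: "0 0 0 1 0 0 0;0 0 0 1 0 0 0;0 0 0 1 0 0 0;0 0 0 1 0 0 0;0 0 0 0 0 0 0"

```text
time_s: 17.88
eef_pos: [0.6013, 0.158, 0.0094]
eef_rot: [0.001, 0.999, 0.04, -0.006]
wrist_force: [-18.1, -3.2, 7.0]
opening: 0.335
grasp_force: 60.6
```

Request:
servo_tool:
  commands: "0 0 0 1 0 0 0;0 0 0 1 0 0 0;0 0 0 1 0 0 0;0 0 0 0 0 0 0"

```text
time_s: 18.38
eef_pos: [0.6014, 0.1581, 0.0086]
eef_rot: [0.001, 0.999, 0.04, -0.009]
wrist_force: [-26.9, -4.7, 11.5]
opening: 0.341
grasp_force: 61.1
```

Request:
servo_tool:
  commands: "0 0 0 -4 0 0 0;0 0 0 -5 0 0 0;0 0 0 -10 0 0 0;0 0 0 -10 0 0 0;0 0 0 -10 0 0 0"

```text
time_s: 19.0
eef_pos: [0.5707, 0.1556, 0.0114]
eef_rot: [-0.0, 0.999, 0.039, 0.0]
wrist_force: [-0.7, 0.6, -1.8]
opening: 0.338
grasp_force: 59.6
```

```bash
python3 - <<'E'
from h import *
o=get_obs();im=camera("wrist")
cv2.imwrite("w4.png",im);cv2.imwrite("pics/w4.png",im)
t=camera("top");cv2.imwrite("t4.png",t)
print(o["time_s"],o["q"].round(3),o["eef_pos"].round(4))
E
```

```text
19.0 [0.066 0.499 1.69  0.    0.952 1.558] [0.5707 0.1556 0.0114]
```

View pics/w4.png

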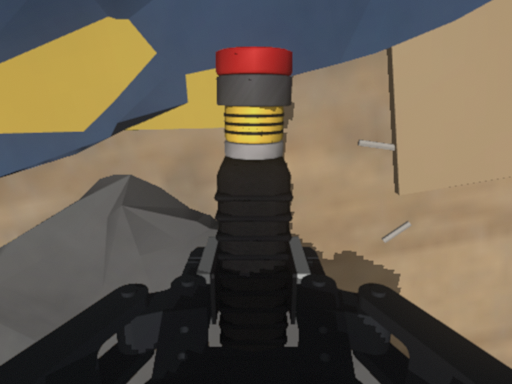

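The magnet is fully closed: ferrule (y 150), collar (125) and head (75) all touch. Now I lift it and carry it over to the tray.

Request:
servo_tool:
  commands: "0 0 0 -10 0 -20 0;0 0 0 -20 0 -40 0;0 0 0 -20 0 -50 0;0 0 0 -20 0 -50 0;0 0 0 -20 20 -40 0"

```text
time_s: 19.73
eef_pos: [0.483, 0.1291, 0.2138]
eef_rot: [-0.0, 0.999, 0.04, 0.001]
wrist_force: [0.7, -0.3, -0.6]
opening: 0.337
grasp_force: 59.8
```

Request:
servo_tool:
  commands: "0 0 0 -10 45 0 0;0 0 0 -10 50 0 0;0 0 0 -10 50 0 0;0 0 0 -7 50 0 0;0 0 0 0 50 0 0"

```text
time_s: 20.35
eef_pos: [0.4652, -0.1203, 0.2118]
eef_rot: [0.0, 0.999, 0.039, 0.001]
wrist_force: [1.2, 0.5, -0.9]
opening: 0.336
grasp_force: 59.7
```

Request:
servo_tool:
  commands: "0 0 0 0 50 0 0;0 0 0 0 34 0 0;0 0 0.106 0 0 0 0;0 0 0 0 0 0 0;0 0 0 0 0 0 0"

```text
time_s: 20.98
eef_pos: [0.4721, -0.202, 0.2113]
eef_rot: [0.0, 1.0, -0.012, 0.0]
wrist_force: [-0.3, 0.5, -2.5]
opening: 0.337
grasp_force: 59.8
```

```bash
python3 - <<'E'
from h import *
o=get_obs();c=calibration("wrist");im=camera("wrist")
cv2.imwrite("w5.png",im);cv2.imwrite("pics/w5.png",cv2.resize(im,(800,600)))
np.save("w5.npy",np.array([c],dtype=object))
print(o["time_s"],o["eef_pos"].round(4),Ro.from_quat(np.roll(o["eef_rot"],-1)).as_matrix().round(3).tolist())
E
```

```text
20.975 [ 0.4721 -0.202   0.2113] [[1.0, -0.025, 0.0], [-0.025, -1.0, -0.0], [0.0, 0.0, -1.0]]
```

View pics/w5.png

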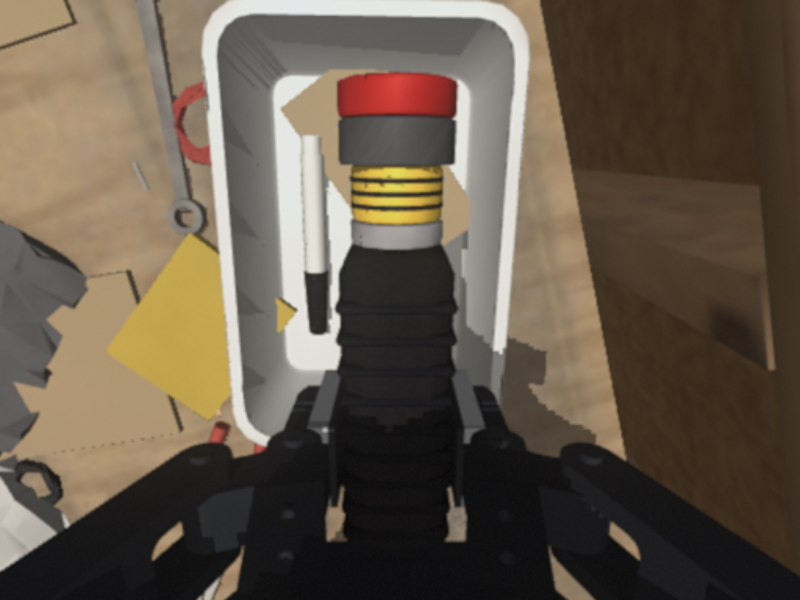

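Wrist view over the tray: the floor corners are at (274,76), (468,76) and (285,370), the pen at (302–328, 135–333), and the magnet is held straight with its head front at (397,76). I check the fit numerically.

```bash
python3 - <<'E'
from h import *
c=np.load("w5.npy",allow_pickle=True)[0];s=1.5625
o=get_obs();R=Ro.from_quat(np.roll(o["eef_rot"],-1)).as_matrix();T=o["eef_pos"]
for k,(u,v,z) in {"FL":(274,76,.004),"FR":(468,76,.004),"NL":(285,370,.004),"rimL":(218,220,.065),"rimR":(515,220,.065),"rimFar":(365,3,.065),"penR1":(322,137,.012),"penR2":(328,333,.012),"penL2":(309,333,.012),"headfront":(397,73,.2113+.009+.012)}.items():
    X=px(c,u/s,v/s,z); print(k,X.round(4),"tool mm",((X-T)@R*1000).round(1))
E
```

```text
FL [ 0.5939 -0.1273  0.004 ] tool mm [119.9 -77.6 207.4]
FR [ 0.5908 -0.2513  0.004 ] tool mm [119.8  46.4 207.4]
NL [ 0.3899 -0.1164  0.004 ] tool mm [-84.4 -83.4 207.4]
rimL [ 0.5106 -0.1016  0.065 ] tool mm [  36.  -101.2  146.4]
rimR [ 0.5064 -0.2711  0.065 ] tool mm [ 36.   68.3 146.4]
rimFar [ 0.6182 -0.1901  0.065 ] tool mm [145.7 -15.4 146.4]
penR1 [ 0.5559 -0.1566  0.012 ] tool mm [ 82.6 -47.4 199.4]
penR2 [ 0.4216 -0.152   0.012 ] tool mm [-51.8 -48.6 199.4]
penL2 [ 0.4219 -0.1383  0.012 ] tool mm [-51.8 -62.4 199.4]
headfront [ 0.5615 -0.2047  0.2323] tool mm [ 89.4   0.6 -20.9]
```

Request:
servo_tool:
  commands: "0 0 0 5 -3 40 0;0 0 0 0 0 45 0;0 0 0 0 0 45 0;0 0 0 0 0 40 0;0 0 0 0 0 18 0"

```text
time_s: 21.65
eef_pos: [0.476, -0.1981, 0.0212]
eef_rot: [-0.001, 1.0, -0.013, -0.001]
wrist_force: [-0.1, 0.0, -0.6]
opening: 0.336
grasp_force: 59.8
```

Request:
servo_tool:
  commands: "0 0 0 0 0 4 0;0 0 0 0 0 3 0;0 0 0 0 0 1 0;0 0 0 0 0 1 0;0 0 0 0 0 0 0"

```text
time_s: 22.28
eef_pos: [0.4774, -0.1997, 0.0147]
eef_rot: [0.0, 1.0, -0.014, 0.0]
wrist_force: [-0.1, -0.1, -2.2]
opening: 0.335
grasp_force: 59.8
```

Request:
servo_tool:
  commands: "0 0 0 0 0 1 0;0 0 0 0 0 1 0;0 0 0 0 0 1 0;0 0 0 0 0 0 0"

```text
time_s: 22.78
eef_pos: [0.477, -0.1994, 0.0111]
eef_rot: [-0.0, 1.0, -0.014, -0.0]
wrist_force: [0.4, -0.6, -2.5]
opening: 0.339
grasp_force: 59.8
```

Request:
servo_tool:
  commands: "0 0 0 0 0 0.5 0;0 0 0 0 0 0.5 0;0 0 0 0 0 0.5 0;0 0 0 0 0 0 0"

```text
time_s: 23.28
eef_pos: [0.4772, -0.1995, 0.0101]
eef_rot: [0.0, 1.0, -0.014, -0.0]
wrist_force: [-1.1, 1.4, 3.1]
opening: 0.342
grasp_force: 60.6
```

Contact is light, so I release and withdraw.

Request:
servo_tool:
  commands: "0 0 0 0 0 -0.5 0.5;0 0 0 0 0 0 0.5;0 0 0 0 0 0 0.5;0 0 0 0 0 -5 0.5;0 0 0 0 0 -15 0.5"

```text
time_s: 23.9
eef_pos: [0.4766, -0.1991, 0.0304]
eef_rot: [-0.0, 1.0, -0.014, -0.001]
wrist_force: [0.3, 0.2, 0.1]
opening: 0.498
grasp_force: 0.0
```

Request:
servo_tool:
  commands: "0 0 0 0 0 -40 0.5;0 0 0 0 0 -50 0.5;0 0 0 0 0 -50 0.5;0 0 0 0 0 -40 0.5;0 0 0 0 0 0 0.5"

```text
time_s: 24.52
eef_pos: [0.4793, -0.2009, 0.2156]
eef_rot: [0.003, 1.0, -0.014, 0.004]
wrist_force: [0.5, -0.2, 0.7]
opening: 0.5
grasp_force: 0.0
```

```bash
python3 - <<'E'
from h import *
im=camera("wrist");t=camera("top")
cv2.imwrite("pics/end.png",np.hstack([cv2.resize(im,(400,300)),cv2.resize(camera("scene"),(400,300))]))
print(get_obs()["time_s"])
E
```

```text
24.675
```

View pics/end.png

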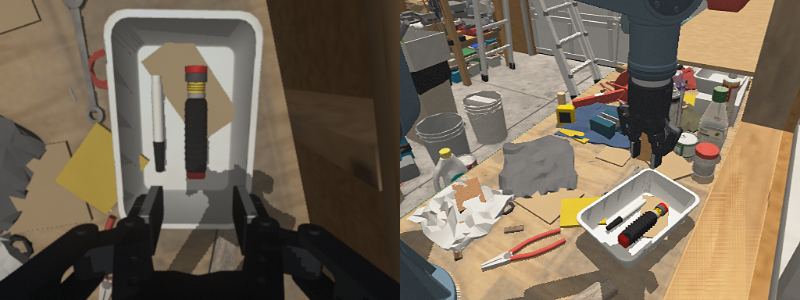

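The magnet lies closed and flat on the tray floor at about (196,120) in the left half, beside the pen. The gripper is clear of it and the tray hasn't moved.

```bash
python3 -c "
from bench import *
print(hand_in())"
```

```text
the job is handed in; nothing more can be done
None
```

I closed the magnet in the order asked, inner tube first and then the middle tube, pressing at up to about 27 N against the vise. It now lies flat in the tray beside the pen, released, and I handed the job in at about 25 s; no verdict was returned.

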